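# Close and seal the sample case

### The arm

A 6-joint arm with a two-finger parallel gripper is mounted at the origin on a cart in front of the work surface, level with it; the furniture and walls round the work are solid. World frame = base frame: x ahead of the robot, y to its left, z up, the work surface at z = 0. Lengths are in m, angles in rad, forces in N, time in s.
With the tool pointing down it reaches from about 0.3 to 0.875 m from the base axis. Payload 6.4 kg.
Tool frame: the origin (TCP) lies at the very end of the fingers, on their centre line; the grasp point (between the pads) lies 19 mm behind it; z points along the fingers, y is the line along which they close (so a half turn about z gives the same grasp; the last joint's range is limited). The gripper opens to 85 mm and grips with 20 to 120 N. Pads are 22 mm wide; open, the fingers measure 114 mm over their backs; the gripper's body (76 mm by 85 mm) begins 54 mm behind the grasp point. The pads swing forward as they close: fully open they stand 13 mm farther back than shut.
Start: joints at [-1.33, 0.181, 1.607, -0, 1.354, -0.206], TCP at [0.248, -0.519, 0.231] pointing down, gripper open.
Joint ranges: [-2.99, 2.99], [-0.89, 2.07], [0.3, 2.58], [-1.14, 4.28], [0, 2.63], [-3.12, 3.12]. Speed limits (rad/s): [2.57, 2.57, 3.01, 3.14, 3.14, 3.14].

### API

Orientations are given as a unit quaternion [w, x, y, z].
In Python, from bench import * gives the robot as it stands. The module is installed in compiled form; this text tells all that it offers.
- The arm moves only by the tool arm_command, never from a script. Its arguments are lists of equal length, an entry for each row: "dp": the shift along the tool's x, y, z in units of 0.25 m (1.0 is 0.25 m), a list of three; "turn": the turn, a rotation vector about the tool's x, y, z in units of 30 degrees (1.0 is 30 degrees), a list of three; "jaw": the opening, from 0 (shut) to 1 (fully open). A call has 1 to 5 rows; each row is the pose to reach, as a shift and turn from the pose commanded when the call began, along the tool's axes at that moment; what a row does not reach only later rows make up. A row lasts 1/8 s, in which the tool goes at most 62.5 mm and 10.7 degrees, less where a joint would pass 70% of its speed; a pose out of reach is approached as far as the arm can. A call with a number of a shift or a turn outside -1 to 1 is refused whole. A call with a gripper value outside its range is refused whole. The fingers move at their own pace and stop on an object; the grip force is fixed at half the most. Time passes only in rows, so rows that repeat a pose let the fingers close. It gives the time, the measured TCP pose, the force, the opening and the grip force at its end, in the units of the state.
- get_obs(): the state, without advancing time (a new reading comes with each control period).
- camera(name): name is "side" or "top" or "wrist"; returns the picture (400x640x3 uint8, blue, green, red); there is no depth.
- get_calibration(name): a dict with "camera_matrix" (3x3 intrinsics, pixels), "k1" (the pictures are not rectified: a ray, as slopes to the right and down, at radius r is drawn at 1 + k1 r^2 times it, then the intrinsics apply), "R" (3x3) and "t" (3): a world point X has camera coordinates R X + t; the wrist camera has in their place "mount" (4x4, takes a point from camera to tool coordinates, whose origin is the TCP and whose axes are the flange's). Camera axes: x right, y down, z forward; pixel columns grow to the right and rows downward; lengths in m; the calibration is good to about 2 mm. A picture is of the moment at which its call begins: read the wrist's pose just before it. get_calibration takes no time and is no camera call.
- hand_in(): hands the job in; it is judged then, once.
The state is a dict: "time_s": time; "q": joint angles; "dq": joint speeds; "joint_efforts": joint torques, N m; "eef_pos": TCP position; "eef_rot": TCP orientation; "wrist_force": force on the tool from outside, world axes, zero at the start; "torque": the same for the moment, N m; "opening": opening from 0.0 (shut) to 1.0 (fully open); "grasp_force": force on a finger pad.
Only numpy, scipy, OpenCV 4.12 (cv2) and the standard library are available. Lean on these libraries where they do the work, as an engineer would, in place of code of your own. Each camera call takes 0.05 s, during which the arm holds its last target. There are 200 camera calls.

### The job

Make the sample case ready for transport: swing its hasp down over the staple until it lies fully flat on the sloping front, then hang the white seal plate on the staple by its hole so that it lies flat on the closed hasp. Let go of it and leave the timer, tape roll, dropper bottle and pen where they are.

Things in the scene. Friction and masses are not known exactly. Their poses are not given: they have to be found in the camera images.
- case: Grey sample case fixed on the table, 190 (x) x 180 (y) x 148 mm high; origin at the centre of its underside, z up, its front looks to its own -x. The front rises straight for 90 mm, then slopes back at 28 degrees from level up to the edge of the flat top, which starts 15 mm ahead (+x) of the origin. Hasp and staple sit on the centre line of the slope.
- staple: Steel post standing square to the sloping front of the case, so it leans 28 degrees from vertical toward the case's front: 9 mm diameter, 44 mm long, the last 8 mm tapering to 4 mm. Origin at its foot on the sloping face; z along the post, x straight up the slope, y level to the left. The hasp's hinge axis runs along y through the point x = +45 mm, z = +5 mm of this frame.
- hasp (a joint): Angle of the hasp in rad: 0 is closed, flat on the slope with the staple through its slot; 1.57 stands square out from the slope; it goes up to 2.4. Its hinge is stiff (about 0.06 N m) and stays where it is left, it does not fall shut.
- hasp_end (a point): Point on the outer face of the hasp's free end, 78 mm from the hinge axis. The hasp is a steel plate 56 mm wide, 3 mm thick, 95 mm from axis to end, with a slot 20 x 26 mm centred 45 mm from the axis; closed, its outer face lies 3.5 mm above the slope. x points to the hinge, z out of the outer face (up when closed, to the back when open).
- seal_plate: White plastic seal plate, loose, 40 g, lying flat on the table: a foot 50 x 30 x 5 mm with an upright grip block on it (30 mm along x, 12 mm thick along y, top at 34 mm) and a thick round eye at its +x end. Origin under the centre of the grip block, at the underside; z up.
- seal_eye (a point): Centre of the eye at the plate's underside, 42 mm from the plate's origin along its x. The eye is a bush of 28 mm outer diameter, 22 mm high, with a straight 14 mm through hole along z, so it goes onto the post only when nearly in line with it.
- timer: White bench timer, 40 x 68 x 59 mm, loose bystander; origin at the centre of its underside.
- tape_roll: Roll of tape lying flat, 85 mm diameter, 24 mm high, loose bystander; origin under its centre.
- dropper: Dropper bottle standing upright, 26 mm diameter, 80 mm high, loose bystander; origin under its centre.
- pen_1: Black pen, 145 mm long, 12 mm thick, lying on the table left of the case, loose bystander; origin under its middle.
Mind the look-alikes: they are no part of the job. Leave any red look-alike of the seal_plate alone.

How it is judged:
On the way, in this order (a step that is already met when the one before it is completed fails the run):
1. the hasp is swung fully closed over the staple (value of joint hasp below 0.07 rad), for 0.2 s.
2. the seal plate's eye is on the staple, down on the closed hasp (value of joint hasp below 0.07 rad and x of seal_eye in the frame of staple between -0.008 and 0.008 m and y of seal_eye in the frame of staple between -0.008 and 0.008 m and z of seal_eye in the frame of staple below 0.014 m), for 0.2 s.
At the end, for the whole second after the job is handed in: The hasp is closed to within 0.07 rad; the staple stands through the seal plate's hole (centres within 8 mm), the eye's underside less than 10 mm above the slope, the plate flat on the hasp within 0.2 rad and at rest (value of joint hasp below 0.07 rad and x of seal_eye in the frame of staple between -0.008 and 0.008 m and y of seal_eye in the frame of staple between -0.008 and 0.008 m and z of seal_eye in the frame of staple between 0 and 0.01 m and angle between the z axis of seal_plate and the z axis of staple, either way round below 0.2 rad and linear speed of seal_plate below 0.02 m/s); the robot touches nothing.
It fails at once if timer, tape roll, dropper bottle or pen moved by more than 30 mm (distance of any of timer, tape_roll, dropper, pen_1 from where it was at the start of the episode above 0.03 m).
It fails at once if the dropper bottle tipped over (angle between dropper's own z axis and vertical above 0.6 rad).
It also fails if it takes over 58 s, if anything falls off the work surface, if the arm or the gripper's body presses on something with over 40 N, if the wrist force passes 120 N, or if a joint passes its speed limit or range.

## Working session

There is one attempt and no reset: what is moved stays moved. The work goes in short steps, Python scripts to look and compute and a tool call to move; the robot and the scene stay as the last step left them, time stands still between calls to the robot, and variables do not carry over. Pictures are saved under pics/ and viewed, at most 10 in all, crops included, and the job is handed in when it is done.

Besides the shell and the picture viewer there is one more tool, called as name(argument=value, ...) on one line, values as JSON. arm_command: Moves the arm, as the interface text tells. Its arguments: {"type":"object","properties":{"dp":{"type":"array"},"turn":{"type":"array"},"jaw":{"type":"array"}},"required":["dp","turn","jaw"]}

```bash
mkdir -p pics; python3 - <<'E'
from bench import *
import cv2,numpy as np
o=get_obs();print(o['time_s'],o['eef_pos'],o['eef_rot'],o['opening'])
for n in('side','top','wrist'):
    cv2.imwrite(f'pics/{n}0.png',camera(n)); c=get_calibration(n)
    print(n,{k:np.round(v,4).tolist() for k,v in c.items()})
E
```

```text
0.0 [ 0.2483319  -0.5180045   0.23039046] [-8.60303146e-04  9.75151155e-01  2.21538899e-01 -1.20786020e-05] 1.0042560711314672
side {'camera_matrix': [[416.4294, 0.0, 319.8047], [0.0, 416.4294, 196.5664], [0.0, 0.0, 1.0]], 'k1': -0.0875, 'R': [[0.9947, -0.1029, 0.0068], [-0.0625, -0.6542, -0.7538], [0.082, 0.7493, -0.6571]], 't': [-0.5341, 0.0462, 1.3707]}
top {'camera_matrix': [[517.3839, 0.0, 309.2085], [0.0, 517.3839, 193.1194], [0.0, 0.0, 1.0]], 'k1': -0.0585, 'R': [[0.0272, -0.9996, -0.0003], [-0.9825, -0.0266, -0.1846], [0.1845, 0.0053, -0.9828]], 't': [-0.1304, 0.5475, 1.6198]}
wrist {'camera_matrix': [[287.6662, 0.0, 319.9383], [0.0, 287.6662, 204.8533], [0.0, 0.0, 1.0]], 'k1': 0.0111, 'mount': [[-0.0004, -0.9574, -0.2888, 0.0729], [1.0, -0.0005, 0.0002, -0.0011], [-0.0003, -0.2888, 0.9574, -0.1422], [0.0, 0.0, 0.0, 1.0]]}
```

View pics/side0.png

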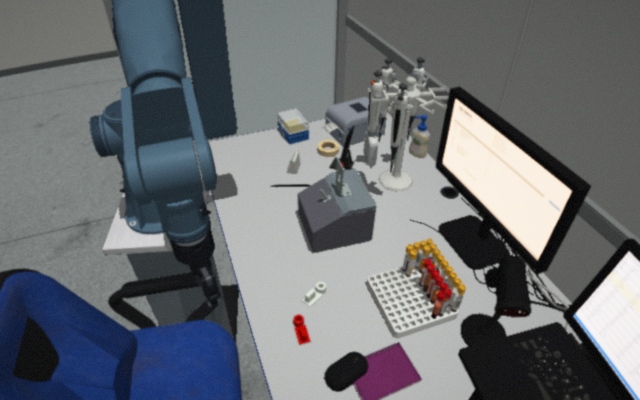

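View pics/top0.png

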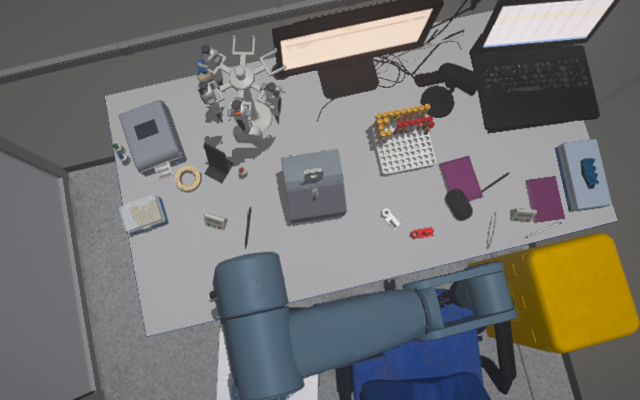

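Side view: case around (337,210), seal plate at (316,292), red decoy at (302,328). Top view: case (313,186), seal (390,218), red decoy (423,233). I'll enlarge these.

```bash
python3 - <<'E'
import cv2,numpy as np
t=cv2.imread('pics/top0.png');s=cv2.imread('pics/side0.png')
def cr(im,x,y,w,h,k): return cv2.resize(im[y:y+h,x:x+w],None,fx=k,fy=k,interpolation=cv2.INTER_CUBIC)
a=cr(t,275,145,80,80,5); b=cr(s,292,155,80,100,5)[:400]
c=cr(t,370,200,40,40,5); d=cr(s,296,272,40,40,5)
out=np.zeros((600,800,3),np.uint8); out[:400,:400]=a; out[:400,400:]=b; out[400:,:200]=c; out[400:,200:400]=d
out[400:,400:]=cr(s,325,150,40,20,10)
cv2.imwrite('pics/crop1.png',out)
E
```

```text
(no output)
```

View pics/crop1.png

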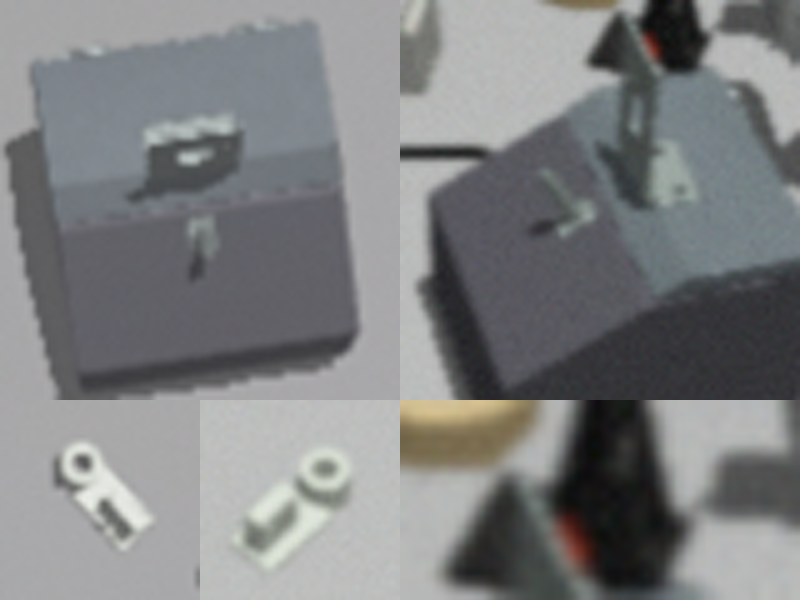

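```bash
cat > h.py <<'E'
from bench import *
import cv2,numpy as np
from scipy.optimize import least_squares
from scipy.spatial.transform import Rotation as Ro
def cam(n):
    c=get_calibration(n)
    if n=='wrist':
        o=get_obs(); M=np.eye(4); M[:3,:3]=Ro.from_quat(np.roll(o['eef_rot'],-1)).as_matrix(); M[:3,3]=o['eef_pos']
        M=np.linalg.inv(M@np.array(c['mount'])); R,t=M[:3,:3],M[:3,3]
    else: R,t=np.array(c['R']),np.array(c['t'])
    return np.array(c['camera_matrix']),c['k1'],R,t
def proj(C,X):
    K,k1,R,t=C; x=np.atleast_2d(X)@R.T+t; s=x[:,:2]/x[:,2:]
    s=s*(1+k1*(s**2).sum(1,keepdims=True)); return s*[K[0,0],K[1,1]]+K[:2,2]
def onz(C,px,z):
    K,k1,R,t=C; s0=(np.array(px)-K[:2,2])/K[0,0]; s=s0.copy()
    for _ in range(10): s=s0/(1+k1*(s**2).sum())
    d=R.T@np.r_[s,1]; c=-R.T@t; return c+d*(z-c[2])/d[2]
def tri(A,a,B,b):
    r=least_squares(lambda X:np.r_[proj(A,X)[0]-a,proj(B,X)[0]-b],[.5,0,.1]); return r.x,np.round(r.fun,1)
def T(p):  # case pose x,y,yaw
    M=np.eye(4); M[:3,:3]=Ro.from_euler('z',p[2]).as_matrix(); M[:2,3]=p[:2]; return M
def staple(p,s): # frame: s = x of the foot in the case frame
    a=np.radians(28); M=np.eye(4); M[:3,:3]=np.array([[np.cos(a),0,-np.sin(a)],[0,1,0],[np.sin(a),0,np.cos(a)]])
    M[:3,3]=[s,0,.09+(s+.095)*np.tan(a)]; return T(p)@M
def ap(M,X): return np.atleast_2d(X)@M[:3,:3].T+M[:3,3]
E
python3 - <<'E'
from h import *
t,s=cam('top'),cam('side')
ob=[(t,(95,90,148),(282,158)),(t,(95,-90,148),(339,150)),(t,(15,90,148),(285.4,182.4)),(t,(15,-90,148),(342,175)),(t,(-95,90,90),(290,220.6)),(t,(-95,-90,90),(346.4,211)),
(s,(-95,-90,90),(314,232)),(s,(-95,90,90),(298.4,194)),(s,(15,-90,148),(350,213.6)),(s,(15,90,148),(332,174.4)),(s,(95,90,148),(355,169.4))]
f=lambda p:np.concatenate([proj(c,ap(T(p),np.array(X)/1e3))[0]-u for c,X,u in ob])
r=least_squares(f,[.6,0,0],loss='soft_l1');p=r.x;print('case',p);print(np.round(f(p).reshape(-1,2),1).tolist())
U=lambda u,v:np.array([275+u/5,145+v/5]); V=lambda u,v:np.array([292+(u-400)/5,155+v/5])
for n,a,b in[('hasp top L',U(147,128),V(625,20)),('hasp top R',U(240,120),V(658,75)),('foot',U(200,235),V(578,215)),('tip',U(208,252),V(545,172))]:
    x,e=tri(t,a,s,b); print(n,x,e,'case:',ap(np.linalg.inv(T(p)),x))
for n,a,b,z in[('eye',(386.4,212.6),(321,285.4),.022),('c1',(401,224),(309,306),.005),('c2',(395,229.6),(303,301),.005)]:
    print(n,onz(t,a,z),onz(s,b,z))
print('red',onz(t,(423,233),0))
for sx in(-.05,-.04,-.03):
    S=staple(p,sx); X=ap(S,[[0,0,0],[0,0,.044],[.045,0,.005]]); q=proj(t,X),proj(s,X)
    print(sx,((q[0]-[275,145])*5).round().tolist(),((q[1]-[292,155])*5+[400,0]).round().tolist())
E
```

```text
case [ 0.56610675 -0.13276987  0.17106107]
[[-0.4, -1.3], [0.3, -1.4], [-0.3, -0.6], [1.4, -1.4], [0.7, -0.8], [1.2, 0.6], [-2.6, 1.2], [-1.8, -0.9], [-0.6, -2.4], [-1.3, -1.6], [0.1, -0.7]]
hasp top L [ 0.57689779 -0.10101875  0.24369476] [-0.   1.1  1.  -0.3] case: [[0.01603847 0.02945077 0.24369476]]
hasp top R [ 0.58558721 -0.15432254  0.24366546] [-0.   0.2  0.2 -0.1] case: [[ 0.01552727 -0.02455422  0.24366546]]
foot [ 0.54322982 -0.13361938  0.12591626] [-0.  -0.8 -0.7  0.2] case: [[-0.02268765  0.00305719  0.12591626]]
tip [ 0.52402898 -0.13849604  0.16519969] [-0.  -0.3 -0.3  0.1] case: [[-0.04243839  0.00152022  0.16519969]]
eye [ 0.49834046 -0.369268    0.022     ] [ 0.50181233 -0.36951318  0.022     ]
c1 [ 0.46430747 -0.41991575  0.005     ] [ 0.46480136 -0.42033954  0.005     ]
c2 [ 0.44528442 -0.40008138  0.005     ] [ 0.45023001 -0.40312238  0.005     ]
red [ 0.43699449 -0.49335947  0.        ]
-0.05 [[211.0, 277.0], [217.0, 299.0], [203.0, 210.0]] [[531.0, 242.0], [497.0, 199.0], [593.0, 199.0]]
-0.04 [[209.0, 260.0], [215.0, 282.0], [200.0, 193.0]] [[547.0, 233.0], [514.0, 189.0], [609.0, 189.0]]
-0.03 [[207.0, 242.0], [212.0, 264.0], [198.0, 175.0]] [[564.0, 223.0], [530.0, 179.0], [626.0, 179.0]]
```

Top/side fit: case at (0.566, -0.133), yaw 0.171, hasp standing about vertical (top edge z 0.244, 2.06 rad), staple foot at case x ≈ -22 mm, and tip heights match the given sizes. The seal is at yaw ≈ 44°. Next: a wrist look over the seal on the way.

```bash
cat >> h.py <<'E'
P0=np.array([.5661,-.1328,.1711]); SX=-.0225
def down(yaw,tilt=0): # tool x along yaw, tool z tilted ahead
    return Ro.from_euler('z',yaw)*Ro.from_euler('y',-tilt)*Ro.from_euler('x',np.pi)
def cur():
    o=get_obs(); return np.array(o['eef_pos']),Ro.from_quat(np.roll(o['eef_rot'],-1))
def go(pos,R,frm=None):
    p,q=frm or cur(); print('dp',np.round(q.inv().apply(np.array(pos)-p)/.25,3).tolist(),'turn',np.round((q.inv()*R).as_rotvec()/np.radians(30),3).tolist()); return np.array(pos),R
E
python3 - <<'E'
from h import *
print(cur()[0],cur()[1].as_matrix().round(3).tolist())
f=go([.43,-.42,.25],down(np.radians(44)))
E
```

```text
[ 0.24835637 -0.51814462  0.23059097] [[0.902, 0.432, -0.0], [0.432, -0.902, 0.001], [0.0, -0.001, -1.0]]
dp [0.825, -0.04, -0.077] turn [-0.002, -0.001, -0.613]
```

arm_command(dp=[[0.825,-0.04,-0.077],[0.825,-0.04,-0.077],[0.825,-0.04,-0.077],[0.825,-0.04,-0.077],[0.825,-0.04,-0.077]], turn=[[0,0,-0.613],[0,0,-0.613],[0,0,-0.613],[0,0,-0.613],[0,0,-0.613]], jaw=[0,0,0,0,0])

```text
time_s: 0.78
eef_pos: [0.4308, -0.4197, 0.2502]
eef_rot: [-0.0, 0.927, 0.376, -0.0]
wrist_force: [-1.1, 0.2, -0.1]
opening: -0.0
grasp_force: 0.0
```

```bash
python3 - <<'E'
from h import *
p,q=cur();print(p,q.as_matrix()[:,0],get_obs()['time_s'])
C=cam('wrist');im=camera('wrist')
cv2.imwrite('pics/w1.png',im); np.savez('w1.npz',K=C[0],k=C[1],R=C[2],t=C[3])
d=lambda X:proj(C,X).round().tolist()
print(d([[.5,-.37,.022],[.455,-.411,.005]]))
go([.60,-.16,.36],down(.171,np.radians(28)))
E
```

```text
[ 0.43082999 -0.419699    0.25024633] [ 7.17770524e-01  6.96279674e-01 -2.99471514e-04] 0.775
[[331.0, 109.0], [329.0, 157.0]]
dp [1.213, -0.276, -0.44] turn [-0.28, 0.907, 1.118]
```

View pics/w1.png

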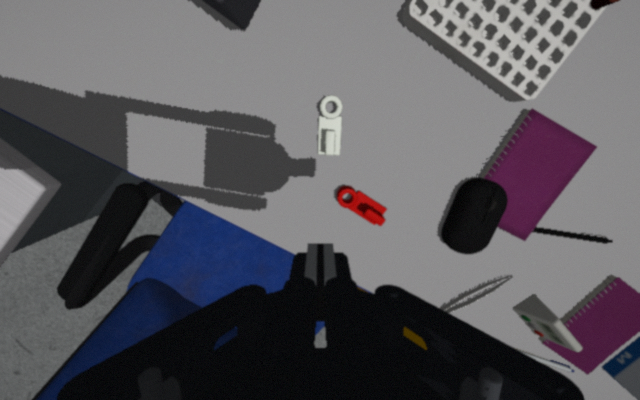

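The wrist view shows the white seal with its eye at (331,106) and foot end at (329,156); the red look-alike is at (362,204).

```bash
cat >> h.py <<'E'
def stp(x,z,y=0,p=None,sx=None): return ap(staple(P0 if p is None else p,SX if sx is None else sx),[x,y,z])[0]
TI=down(P0[2],np.radians(28))
E
python3 - <<'E'
from h import *
f=np.load('w1.npz');C=(f['K'],float(f['k']),f['R'],f['t'])
e=onz(C,(331,106),.022);b=[onz(C,u,.005) for u in((317,155.5),(341,155.5))];m=sum(b)/2
print('eye',e,'foot corners',b,np.linalg.norm(b[0]-b[1]),'yaw',np.degrees(np.arctan2(*(e-m)[1::-1])),np.hypot(*(e-m)[:2]))
g=stp(.125,.15);p=cur()[0];print(g)
a=go((g+p)/2,down(.45,np.radians(14)))
a=go(g,TI,a)
a=go(stp(.125,.065),TI,a)
E
```

```text
eye [ 0.50186514 -0.36778389  0.022     ] foot corners [array([ 0.44531836, -0.39836745,  0.005     ]), array([ 0.46764957, -0.42141105,  0.005     ])] 0.03208878995463527 yaw 42.855638960237776 0.06190566963891377
[ 0.58329294 -0.12982924  0.31967502]
dp [0.625, -0.205, -0.139] turn [-0.076, 0.464, 0.605]
dp [0.547, -0.39, -0.007] turn [-0.191, 0.464, 0.499]
dp [-0.0, -0.0, 0.34] turn [0.0, 0.0, 0.0]
```

arm_command(dp=[[0.625,-0.205,-0.139],[0.625,-0.205,-0.139],[0.625,-0.205,-0.139],[0.625,-0.205,-0.139]], turn=[[-0.076,0.464,0.605],[-0.076,0.464,0.605],[-0.076,0.464,0.605],[-0.076,0.464,0.605]], jaw=[0,0,0,0])

```text
time_s: 1.32
eef_pos: [0.5065, -0.2746, 0.286]
eef_rot: [-0.026, 0.967, 0.221, 0.12]
wrist_force: [0.2, -0.5, -0.5]
opening: -0.002
grasp_force: 0.0
```

arm_command(dp=[[0.547,-0.39,-0.007],[0.547,-0.39,-0.007],[0.547,-0.39,-0.007],[0.547,-0.39,-0.007],[0.547,-0.39,-0.007]], turn=[[-0.191,0.464,0.499],[-0.191,0.464,0.499],[-0.191,0.464,0.499],[-0.191,0.464,0.499],[-0.191,0.464,0.499]], jaw=[0,0,0,0,0])

```text
time_s: 1.95
eef_pos: [0.5831, -0.1316, 0.3195]
eef_rot: [-0.02, 0.967, 0.082, 0.241]
wrist_force: [0.1, 0.9, -0.5]
opening: 0.002
grasp_force: 0.0
```

```bash
python3 - <<'E'
from h import *
p,q=cur();print(p,get_obs()['time_s'],get_obs()['wrist_force'])
C=cam('wrist');im=camera('wrist');a=camera('top');b=camera('side')
np.savez('w2.npz',K=C[0],k=C[1],R=C[2],t=C[3])
cr=lambda im,x,y,w,h,k: cv2.resize(im[y:y+h,x:x+w],None,fx=k,fy=k,interpolation=cv2.INTER_CUBIC)
out=np.zeros((600,800,3),np.uint8);out[:400,:640]=im;out[400:,:200]=cr(a,285,165,50,50,4);out[400:,200:500]=cr(b,310,155,60,40,5)
cv2.imwrite('pics/w2.png',out)
print(proj(C,ap(staple(P0,SX),[[0,0,0],[0,0,.044]])).round())
a=go(stp(.125,.15),TI)
E
```

```text
[ 0.58313384 -0.13160548  0.31953439] 1.95 [ 0.06268025  0.87352913 -0.54281866]
[[319. 294.]
 [319. 319.]]
dp [0.002, -0.007, -0.0] turn [0.003, 0.0, -0.005]
```

View pics/w2.png

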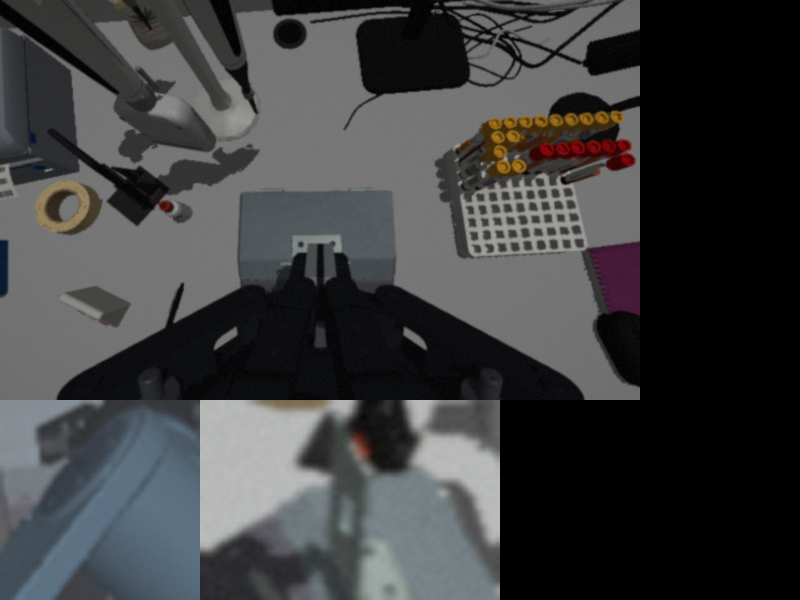

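The wrist view shows the case centred under the tool (edges at columns 240 and 395, parallel to the picture), so yaw and y are confirmed; the hasp still stands upright. Now I'll sweep it.

arm_command(dp=[[0,0,0.2],[0,-0.007,0.34],[0,-0.007,0.34]], turn=[[0,0,0],[0,0,0],[0,0,0]], jaw=[0,0,0])

```text
time_s: 2.48
eef_pos: [0.6213, -0.1212, 0.2412]
eef_rot: [-0.022, 0.967, 0.082, 0.239]
wrist_force: [-0.5, 0.2, 0.4]
opening: -0.002
grasp_force: 0.0
```

arm_command(dp=[[-0.09,0,0],[-0.18,0,0],[-0.276,0,0],[-0.37,0,0],[-0.476,0,0]], turn=[[0,0,0],[0,0,0],[0,0,0],[0,0,0],[0,0,0]], jaw=[0,0,0,0,0])

```text
time_s: 3.1
eef_pos: [0.5194, -0.1407, 0.191]
eef_rot: [-0.019, 0.966, 0.082, 0.243]
wrist_force: [0.2, -0.0, 0.4]
opening: 0.0
grasp_force: 0.3
```

arm_command(dp=[[-0.062,0,0.052],[-0.12,0,0.108],[-0.14,0,0.15],[-0.144,0,0.19],[-0.144,0,0.22]], turn=[[0,0,0],[0,0,0],[0,0,0],[0,0,0],[0,0,0]], jaw=[0,0,0,0,0])

```text
time_s: 3.72
eef_pos: [0.5142, -0.1404, 0.1238]
eef_rot: [-0.02, 0.967, 0.083, 0.242]
wrist_force: [-1.3, -0.6, -0.5]
opening: 0.001
grasp_force: 0.2
```

```bash
python3 - <<'E'
from h import *
p,q=cur();o=get_obs();S=np.linalg.inv(staple(P0,SX));print(ap(S,p),o['time_s'],S[:3,:3]@o['wrist_force'])
E
```

```text
[[-0.02866708  0.00134285  0.00981272]] 3.725 [-1.45514209 -0.4076689   0.24292406]
```

arm_command(dp=[[0,0,0.012],[0,0,0.024],[0,0,0.024]], turn=[[0,0,0],[0,0,0],[0,0,0]], jaw=[0,0,0])

```text
time_s: 4.1
eef_pos: [0.5165, -0.1394, 0.1183]
eef_rot: [-0.021, 0.967, 0.083, 0.242]
wrist_force: [0.3, 0.2, -0.2]
opening: -0.001
grasp_force: 0.0
```

```bash
python3 - <<'E'
from h import *
p,q=cur();o=get_obs();S=np.linalg.inv(staple(P0,SX));print(ap(S,p),o['time_s'],S[:3,:3]@o['wrist_force'])
E
```

```text
[[-0.02910605  0.00191702  0.00388891]] 4.1 [ 0.22819086  0.1492661  -0.36475155]
```

arm_command(dp=[[0,0,0.006],[0,0,0.012],[0,0,0.012]], turn=[[0,0,0],[0,0,0],[0,0,0]], jaw=[0,0,0])

```text
time_s: 4.47
eef_pos: [0.5177, -0.1395, 0.1164]
eef_rot: [-0.02, 0.967, 0.083, 0.242]
wrist_force: [-10.3, 0.6, 11.6]
opening: 0.001
grasp_force: 7.8
```

```bash
python3 - <<'E'
from h import *
p,q=cur();o=get_obs();S=np.linalg.inv(staple(P0,SX));print(ap(S,p),o['time_s'],S[:3,:3]@o['wrist_force'])
E
```

```text
[[-0.02896798  0.00166664  0.00169571]] 4.475 [-3.4579904   2.38558582 14.92711791]
```

Contact at 15 N, so the hasp is flat. I'll back off and look at the staple from above with the wrist camera.

arm_command(dp=[[0,0,-0.2],[-0.1,0,-0.4],[-0.16,0,-0.4],[-0.16,0,-0.4]], turn=[[0,0,0],[0,0,0],[0,0,0],[0,0,0]], jaw=[0,0,0,0])

```text
time_s: 4.97
eef_pos: [0.4361, -0.1537, 0.1853]
eef_rot: [-0.02, 0.967, 0.082, 0.242]
wrist_force: [0.5, -0.3, 0.0]
opening: -0.0
grasp_force: 0.0
```

```bash
python3 - <<'E'
from h import *
S=staple(P0,SX);p,q=cur();o=get_obs();print(ap(np.linalg.inv(S),p),o['time_s'])
C=cam('wrist');im=camera('wrist')
np.savez('w3.npz',K=C[0],k=C[1],R=C[2],t=C[3])
u=proj(C,ap(S,[[0,0,0],[0,0,.044],[.045,0,.005],[-.05,.028,.0035],[-.05,-.028,.0035]]));print(u.round(1).tolist())
x,y=np.int32(u[0])-[80,60]; print(x,y)
cv2.imwrite('pics/w3.png',cv2.resize(im[y:y+120,x:x+160],None,fx=5,fy=5,interpolation=cv2.INTER_CUBIC))
E
```

```text
[[-0.06976364  0.00157529  0.10135636]] 4.975
[[322.4, 121.8], [323.1, 122.5], [322.5, 59.4], [289.6, 182.9], [355.2, 182.8]]
242 61
```

View pics/w3.png

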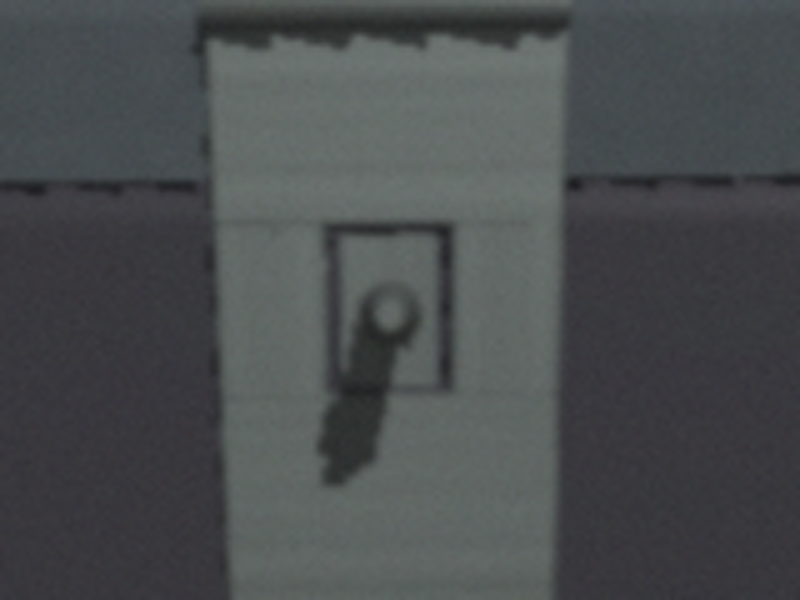

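The hasp lies flat, with the post tip at (320.4,123.2) in the full picture against a predicted (323.1,122.5). That puts the staple 1.9 mm further along +y. Next I'll go above the seal.

```bash
cat >> h.py <<'E'
P0=np.r_[ap(T(P0),[-.0005,.0019,0])[0][:2],P0[2]]
E
python3 - <<'E'
from h import *
D=down(np.radians(43.5))
p,q=cur();a=go([.45,-.28,.16],down(.45,.24)); go([.4708,-.3974,.12],D,a)
E
```

```text
dp [-0.076, 0.508, 0.074] turn [0.193, -0.474, -0.503]
dp [-0.164, 0.459, 0.125] turn [0.071, -0.455, -0.588]
```

arm_command(dp=[[-0.076,0.508,0.074],[-0.076,0.508,0.074],[-0.076,0.508,0.074],[-0.076,0.508,0.074]], turn=[[0.193,-0.474,-0.503],[0.193,-0.474,-0.503],[0.193,-0.474,-0.503],[0.193,-0.474,-0.503]], jaw=[0.2,0.5,0.5,0.5])

```text
time_s: 5.52
eef_pos: [0.4503, -0.2787, 0.1582]
eef_rot: [-0.029, 0.968, 0.222, 0.116]
wrist_force: [-0.2, 0.5, -0.2]
opening: 0.503
grasp_force: 0.0
```

arm_command(dp=[[-0.164,0.459,0.125],[-0.164,0.459,0.125],[-0.164,0.459,0.125],[-0.164,0.459,0.125],[-0.164,0.459,0.125]], turn=[[0.071,-0.455,-0.588],[0.071,-0.455,-0.588],[0.071,-0.455,-0.588],[0.071,-0.455,-0.588],[0.071,-0.455,-0.588]], jaw=[0.5,0.5,0.5,0.5,0.5])

```text
time_s: 6.15
eef_pos: [0.4712, -0.3961, 0.1217]
eef_rot: [0.001, 0.929, 0.371, 0.001]
wrist_force: [-1.0, 0.5, 0.5]
opening: 0.498
grasp_force: 0.0
```

```bash
python3 - <<'E'
from h import *
p,q=cur();o=get_obs();print(p,q.as_matrix().round(3).tolist(),o['time_s'],o['opening'])
C=cam('wrist');im=camera('wrist')
np.savez('w4.npz',K=C[0],k=C[1],R=C[2],t=C[3])
u=proj(C,[[.4708,-.3974,.034],[.5013,-.3685,.022]]);print(u.round(1).tolist())
x,y=240,100
cv2.imwrite('pics/w4.png',cv2.resize(im[y:y+120,x:x+160],None,fx=5,fy=5,interpolation=cv2.INTER_CUBIC))
E
```

```text
[ 0.47119432 -0.39611204  0.12170376] [[0.724, 0.689, 0.002], [0.689, -0.724, -0.001], [0.001, 0.002, -1.0]] 6.15 0.4982508435370652
[[322.0, 210.7], [322.0, 158.6]]
```

View pics/w4.png

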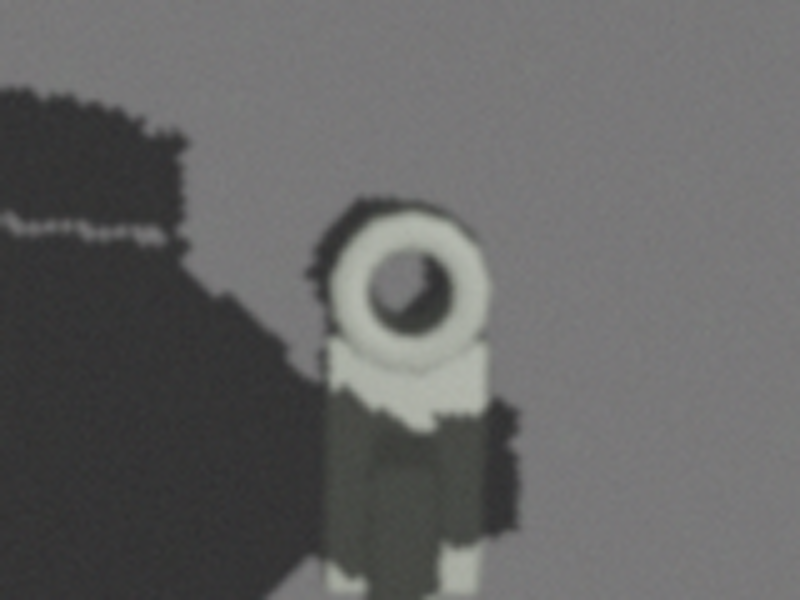

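The ring centre is at (322.2,158.2), matching the prediction; the plate yaw is about 42.7°. Descend and grasp.

```bash
python3 - <<'E'
from h import *
go([.4704,-.397,.009],down(np.radians(42.7)))
E
```

```text
dp [-0.004, -0.002, 0.451] turn [0.005, -0.001, 0.03]
```

arm_command(dp=[[-0.004,0,0.2],[-0.004,0,0.35],[-0.004,0,0.43],[-0.004,0,0.451],[-0.004,0,0.451]], turn=[[0,0,0.03],[0,0,0.03],[0,0,0.03],[0,0,0.03],[0,0,0.03]], jaw=[0.5,0.5,0.5,0.5,0.5])

```text
time_s: 6.82
eef_pos: [0.4709, -0.3985, 0.0083]
eef_rot: [0.001, 0.931, 0.364, 0.0]
wrist_force: [0.1, -0.1, 0.5]
opening: 0.499
grasp_force: 0.0
```

arm_command(dp=[[0,0,0],[0,0,0],[0,0,0],[0,0,0],[0,0,0]], turn=[[0,0,0],[0,0,0],[0,0,0],[0,0,0],[0,0,0]], jaw=[0.3,0,0,0,0])

```text
time_s: 7.45
eef_pos: [0.4711, -0.3989, 0.0085]
eef_rot: [0.001, 0.931, 0.364, 0.0]
wrist_force: [-0.2, 0.7, 6.2]
opening: 0.122
grasp_force: 59.3
```

```bash
python3 - <<'E'
from h import *
p,q=cur();print(p,q.as_matrix()[:,0],q.as_matrix()[:,2])
a=go([p[0],p[1],.20],q)
m=go([.445,-.27,.23],down(.45,.24),a)
go(stp(-.05,.075),TI,m)
E
```

```text
[ 0.47111297 -0.39887099  0.0085235 ] [ 7.34888074e-01  6.78188347e-01 -2.89677441e-04] [ 0.00135746 -0.00189808 -0.99999728]
dp [-0.0, 0.002, -0.766] turn [0.0, 0.0, 0.0]
dp [0.273, -0.449, -0.121] turn [-0.063, 0.455, 0.562]
dp [0.219, -0.403, 0.295] turn [-0.19, 0.472, 0.499]
```

Grasped with 59 N. Lift and carry.

arm_command(dp=[[0,0,-0.1],[0,0,-0.3],[0,0,-0.5],[0,0,-0.766],[0,0,-0.766]], turn=[[0,0,0],[0,0,0],[0,0,0],[0,0,0],[0,0,0]], jaw=[0,0,0,0,0])

```text
time_s: 8.07
eef_pos: [0.4727, -0.4006, 0.2053]
eef_rot: [0.005, 0.931, 0.364, 0.002]
wrist_force: [-0.1, 0.2, -0.3]
opening: 0.129
grasp_force: 58.5
```

arm_command(dp=[[0.07,-0.11,-0.03],[0.14,-0.225,-0.06],[0.2,-0.34,-0.09],[0.273,-0.449,-0.121],[0.273,-0.449,-0.121]], turn=[[-0.015,0.11,0.14],[-0.03,0.228,0.28],[-0.047,0.34,0.42],[-0.063,0.455,0.562],[-0.063,0.455,0.562]], jaw=[0,0,0,0,0])

```text
time_s: 8.7
eef_pos: [0.4434, -0.2674, 0.2282]
eef_rot: [-0.028, 0.968, 0.221, 0.116]
wrist_force: [-0.2, -1.1, -1.4]
opening: 0.125
grasp_force: 58.7
```

```bash
python3 - <<'E'
from h import *
print(cur()[0],get_obs()['opening'],get_obs()['grasp_force'])
a=go(stp(-.043,.1),TI); go(stp(-.043,.08),TI,a)
E
```

```text
[ 0.44341603 -0.26736619  0.22824111] 0.12549249778657923 58.66388440132141
dp [0.225, -0.397, 0.187] turn [-0.197, 0.474, 0.496]
dp [-0.0, -0.0, 0.08] turn [0.0, 0.0, 0.0]
```

arm_command(dp=[[0.05,-0.1,0.03],[0.11,-0.2,0.07],[0.17,-0.3,0.12],[0.225,-0.397,0.187],[0.225,-0.397,0.187]], turn=[[-0.05,0.12,0.124],[-0.1,0.237,0.248],[-0.15,0.36,0.372],[-0.197,0.474,0.496],[-0.197,0.474,0.496]], jaw=[0,0,0,0,0])

```text
time_s: 9.32
eef_pos: [0.4589, -0.1486, 0.1945]
eef_rot: [-0.022, 0.967, 0.084, 0.24]
wrist_force: [-0.4, -0.5, -0.2]
opening: 0.129
grasp_force: 58.7
```

```bash
python3 - <<'E'
from h import *
S=staple(P0,SX);p,q=cur();o=get_obs();print(ap(np.linalg.inv(S),p),(S[:3,:3].T@q.as_matrix()).round(3).tolist(),o['time_s'])
C=cam('wrist');im=camera('wrist');s=camera('side')
np.savez('w5.npz',K=C[0],k=C[1],R=C[2],t=C[3])
M=q.as_matrix()
print('ring',proj(C,p+M@[.0428,0,-.0135]).round(1),'post',proj(C,ap(S,[[0,0,0],[0,0,.044]])).round(1).tolist())
out=np.zeros((600,800,3),np.uint8)
out[:,:450]=cv2.resize(im[120:220,282:357],None,fx=6,fy=6,interpolation=cv2.INTER_CUBIC)
out[:420,450:]=cv2.resize(s[155:215,300:350],None,fx=7,fy=7,interpolation=cv2.INTER_CUBIC)
cv2.imwrite('pics/w5.png',out)
E
```

```text
[[-0.04437192  0.00073052  0.09824079]] [[1.0, 0.001, -0.002], [0.001, -1.0, 0.003], [-0.002, -0.003, -1.0]] 9.325
ring [[321.8 185.7]] post [[322.2, 153.3], [322.5, 161.0]]
```

View pics/w5.png

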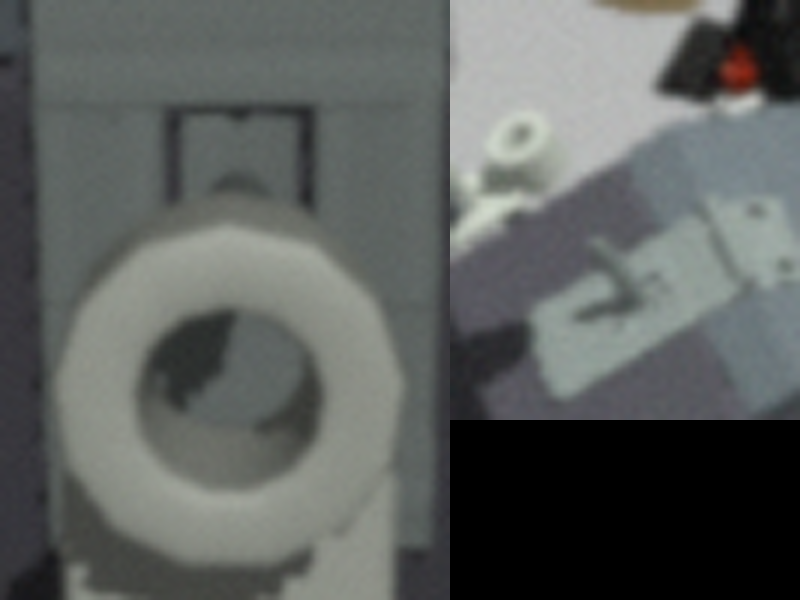

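The ring hole is at (320.3,186.3) in the full picture and the slot centre is at column 322.2, so it needs +1.9 mm in tool x and +1.3 mm in tool y. Then go down stepwise.

arm_command(dp=[[0.008,0.005,0.05],[0.008,0.005,0.1],[0.008,0.005,0.15],[0.008,0.005,0.15]], turn=[[0,0,0],[0,0,0],[0,0,0],[0,0,0]], jaw=[0,0,0,0])

```text
time_s: 9.93
eef_pos: [0.4794, -0.1483, 0.1631]
eef_rot: [-0.021, 0.967, 0.083, 0.24]
wrist_force: [-0.1, 0.4, 0.2]
opening: 0.127
grasp_force: 58.7
```

```bash
python3 - <<'E'
from h import *
S=staple(P0,SX);p,q=cur();o=get_obs();print(ap(np.linalg.inv(S),p),ap(np.linalg.inv(S),p+q.apply([.0425,-.0006,0])),(S[:3,:3].T@q.as_matrix()).round(3).tolist(),S[:3,:3].T@o['wrist_force'])
E
```

```text
[[-0.04122227 -0.00242987  0.06110215]] [[ 0.00127769 -0.00183065  0.06103653]] [[1.0, -0.0, -0.002], [-0.0, -1.0, 0.002], [-0.002, -0.002, -1.0]] [0.03389787 0.37589121 0.19157304]
```

```bash
python3 - <<'E'
from h import *
S=staple(P0,SX);p,q=cur();o=get_obs();print(o['dq'])
C=cam('wrist');im=camera('wrist');p2,q2=cur()
print(ap(np.linalg.inv(S),p),ap(np.linalg.inv(S),p2))
M=q.as_matrix()
print('ring',proj(C,p+M@[.0425,-.0006,-.0135]).round(1),'post tip, foot',proj(C,ap(S,[[0,0,.044],[0,0,0]])).round(1).tolist(),'slot edges',proj(C,ap(S,[[.013,.01,.0035],[.013,-.01,.0035]])).round(1).tolist(),'hasp side',proj(C,ap(S,[[.02,.028,.0035],[.02,-.028,.0035]])).round(1).tolist())
cv2.imwrite('pics/w6.png',cv2.resize(im[100:220,270:370],None,fx=5,fy=5,interpolation=cv2.INTER_CUBIC))
E
```

```text
[-0.00620911 -0.02925516 -0.00739316 -0.00164435  0.01998149  0.0021066 ]
[[-0.04122227 -0.00242987  0.06110215]] [[-0.0407879  -0.00273628  0.0616952 ]]
ring [[320.5 186.3]] post tip, foot [[317.1, 176.2], [317.8, 164.1]] slot edges [[303.1, 145.9], [332.3, 145.9]] hasp side [[276.3, 135.4], [359.0, 135.4]]
```

View pics/w6.png

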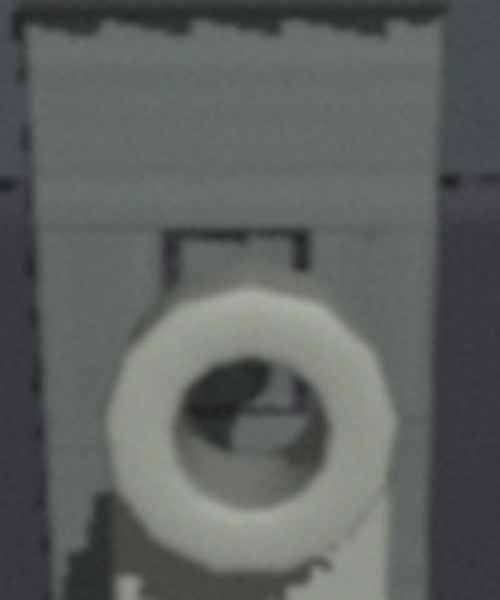

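The post shows dark through the hole at about (318,177) against the ring centre (320.2,186). This agrees with the measured pose: the eye is at staple (+1.5,-2.0) mm. Correct it.

arm_command(dp=[[-0.006,-0.008,0.01],[-0.006,-0.008,0.02],[-0.006,-0.008,0.02],[-0.006,-0.008,0.02]], turn=[[0,0,0],[0,0,0],[0,0,0],[0,0,0]], jaw=[0,0,0,0])

```text
time_s: 10.48
eef_pos: [0.4805, -0.147, 0.1599]
eef_rot: [-0.02, 0.967, 0.083, 0.241]
wrist_force: [0.3, -0.4, -1.0]
opening: 0.13
grasp_force: 58.7
```

```bash
cat > m.py <<'E'
from h import *
S=staple(P0,SX);p,q=cur();o=get_obs();print(o['time_s'],'eye mm',(ap(np.linalg.inv(S),p+q.apply([.0425,-.0006,0]))*1e3).round(2),'z',(S[:3,:3].T@q.as_matrix()).round(3)[:,2],'F',(S[:3,:3].T@o['wrist_force']).round(1),o['opening'],o['grasp_force'])
E
python3 m.py
```

```text
10.475 eye mm [[ 0.87 -0.68 57.66]] z [ 0.001 -0.001 -1.   ] F [-0.2 -0.4 -1. ] 0.1301796610896197 58.710145354270935
```

arm_command(dp=[[-0.003,-0.003,0.02],[-0.003,-0.003,0.04],[-0.003,-0.003,0.06],[-0.003,-0.003,0.06]], turn=[[0,0,0],[0,0,0],[0,0,0],[0,0,0]], jaw=[0,0,0,0])

```text
time_s: 10.98
eef_pos: [0.4864, -0.1448, 0.1455]
eef_rot: [-0.021, 0.967, 0.083, 0.241]
wrist_force: [-0.1, 0.9, 0.4]
opening: 0.124
grasp_force: 58.7
```

```bash
python3 m.py
```

```text
10.975 eye mm [[-0.37  0.45 41.93]] z [-0. -0. -1.] F [0.3 0.9 0.4] 0.12440364354089137 58.71003270149231
```

No force: the eye is going on. Continue.

arm_command(dp=[[0.001,0.001,0.03],[0.001,0.001,0.06],[0.001,0.001,0.09],[0.001,0.001,0.1],[0.001,0.001,0.1]], turn=[[0,0,0],[0,0,0],[0,0,0],[0,0,0],[0,0,0]], jaw=[0,0,0,0,0])

```text
time_s: 11.6
eef_pos: [0.4983, -0.1432, 0.1238]
eef_rot: [-0.02, 0.967, 0.083, 0.241]
wrist_force: [-0.9, -0.5, -0.4]
opening: 0.126
grasp_force: 58.7
```

```bash
python3 m.py
```

```text
11.6 eye mm [[ 0.08  0.04 17.21]] z [-0.    -0.001 -1.   ] F [-1.1 -0.3  0.1] 0.12557085281504124 58.71009349822998
```

arm_command(dp=[[0,0,0.008],[0,0,0.016],[0,0,0.022],[0,0,0.024],[0,0,0.024]], turn=[[0,0,0],[0,0,0],[0,0,0],[0,0,0],[0,0,0]], jaw=[0,0,0,0,0])

```text
time_s: 12.22
eef_pos: [0.5012, -0.1429, 0.1188]
eef_rot: [-0.02, 0.967, 0.083, 0.241]
wrist_force: [-0.0, -0.6, -0.4]
opening: 0.128
grasp_force: 58.7
```

```bash
python3 m.py
```

```text
12.225 eye mm [[ 0.24 -0.15 11.48]] z [ 0.    -0.001 -1.   ] F [-0.3 -0.6 -0.3] 0.1275630598140065 58.710365295410156
```

arm_command(dp=[[0,0,0.005],[0,0,0.01],[0,0,0.01]], turn=[[0,0,0],[0,0,0],[0,0,0]], jaw=[0,0,0])

```text
time_s: 12.6
eef_pos: [0.5021, -0.143, 0.1174]
eef_rot: [-0.02, 0.967, 0.084, 0.241]
wrist_force: [-15.2, -0.0, 14.8]
opening: 0.129
grasp_force: 62.0
```

```bash
python3 m.py
```

```text
12.6 eye mm [[ 0.34 -0.34  9.76]] z [ 0.    -0.001 -1.   ] F [-6.3  2.5 20.1] 0.1290473914751213 61.99143648147583
```

Seated (20 N contact). Unload slightly, open and retreat.

arm_command(dp=[[0,0,-0.005],[0,0,-0.005],[0,0,-0.005],[0,0,-0.005],[0,0,-0.005]], turn=[[0,0,0],[0,0,0],[0,0,0],[0,0,0],[0,0,0]], jaw=[0,0.2,0.4,0.5,0.5])

```text
time_s: 13.22
eef_pos: [0.5018, -0.1427, 0.1177]
eef_rot: [-0.02, 0.967, 0.083, 0.241]
wrist_force: [0.6, -0.3, 0.5]
opening: 0.494
grasp_force: 0.0
```

arm_command(dp=[[0,0,-0.05],[0,0,-0.2],[0,0,-0.4],[-0.2,0,-0.5],[-0.2,0,-0.5]], turn=[[0,0,0],[0,0,0],[0,0,0],[0,0,0],[0,0,0]], jaw=[0.5,0.5,0.5,0.5,0.5])

```text
time_s: 13.85
eef_pos: [0.3983, -0.162, 0.2055]
eef_rot: [-0.018, 0.967, 0.081, 0.242]
wrist_force: [-0.7, -0.5, -0.6]
opening: 0.5
grasp_force: 0.0
```

```bash
python3 - <<'E'
from h import *
C=cam('wrist');im=camera('wrist');s=camera('side');S=staple(P0,SX)
print(proj(C,ap(S,[[0,0,.0255],[0,0,.044],[-.067,.015,.0085],[-.067,-.015,.0085]])).round(1).tolist(),get_obs()['wrist_force'],get_obs()['opening'])
out=np.zeros((600,800,3),np.uint8)
out[:,:450]=cv2.resize(im[100:250,264:376],(450,600),interpolation=cv2.INTER_CUBIC)
out[:420,450:]=cv2.resize(s[155:215,300:350],None,fx=7,fy=7,interpolation=cv2.INTER_CUBIC)
cv2.imwrite('pics/w7.png',out)
E
```

```text
[[317.2, 91.0], [317.1, 88.8], [301.8, 168.5], [333.4, 168.4]] [-0.06618302 -0.00854145 -0.04622937] 0.5025477577555123
```

View pics/w7.png

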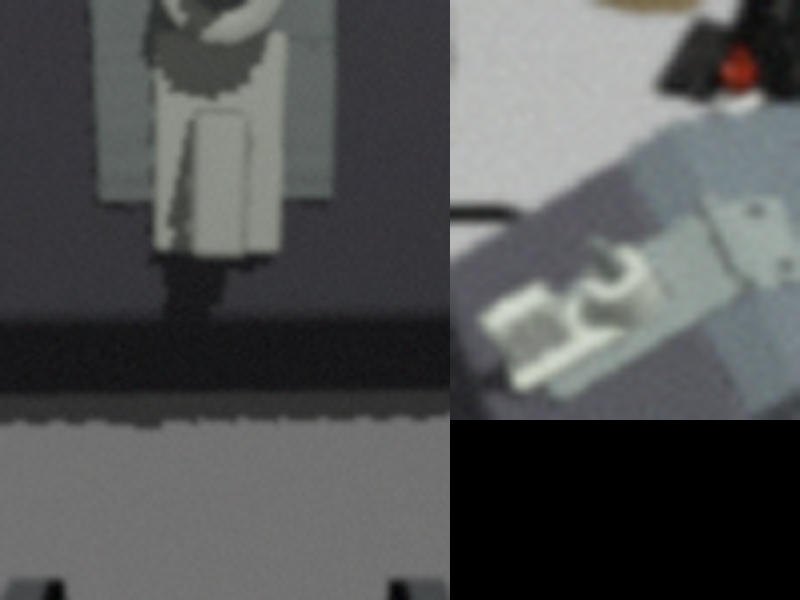

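The final view shows the post standing through the eye (side view), the plate flat on the closed hasp, and the gripper clear. Handing in.

```bash
python3 -c "
from bench import *
print(hand_in())"
```

```text
the job is handed in; nothing more can be done
None
```

I closed the hasp flat over the staple, hung the seal plate on it and released it, then handed the job in at about 14 s. The last pictures show the plate flat on the hasp with the gripper clear. The hand-in returned no verdict.

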